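# Lever the stuck lid off the storage canister

### The arm

A 6-joint arm with a two-finger parallel gripper is mounted at the origin on the work surface. World frame = base frame: x ahead of the robot, y to its left, z up, the work surface at z = 0. Lengths are in m, angles in degrees, forces in N, time in s.
With the tool pointing down it reaches from about 0.3 to 0.75 m from the base axis. Payload 8.5 kg.
Tool frame: the origin (TCP) lies at the very end of the fingers, on their centre line; the grasp point (between the pads) lies 19 mm behind it; z points along the fingers, y is the line along which they close (so a half turn about z gives the same grasp; the last joint's range is limited). The gripper opens to 85 mm and grips with 20 to 120 N. Pads are 22 mm wide; open, the fingers measure 114 mm over their backs; the gripper's body (76 mm by 85 mm) begins 54 mm behind the grasp point. The pads swing forward as they close: fully open they stand 13 mm farther back than shut.
Start: joints at [55.961, 21.807, 74.336, -0, 83.858, -12.336], TCP at [0.203, 0.511, 0.231] pointing down, gripper open.
Joint ranges: [-178.18, 178.18], [-50.72, 133.34], [12.68, 142.11], [-81.47, 261.47], [9.98, 163.14], [-165.26, 165.26]. Speed limits (degrees/s): [136.94, 136.94, 180, 180, 180, 180].

### API

Orientations are given as a 3x3 rotation matrix whose columns are the frame's x, y, z axes.
In Python, from rig import env, optics, spotter gives the robot as it stands.
- The arm moves only by the shell command python3 -m crank 'ROWS' [FORCE]. ROWS is JSON, one flat list of numbers, 5 for each row, row after row: the finger opening in cm, from 0 to 8.54, then the shift along the tool's x, y, z in cm, then the turn about the tool's z in rad. A call has exactly 8 rows; each row shifts and turns the commanded pose from where the row before left it, along the tool's axes as they then stand; what a row does not reach is not made up. A row lasts 1/12 s, in which the tool goes at most 41.7 mm and 7.16 degrees, less where a joint would pass 70% of its speed; a pose out of reach is approached as far as the arm can. A call is refused whole if a number of a shift passes 4.17 or a number of a turn 0.125, either way. A call with a gripper value outside its range is refused whole. The fingers move at their own pace and stop on an object; FORCE is the grip in N (left out, the last holds). Time passes only in rows, so rows that do not move let the fingers close, or fill a call up. It gives the time, the measured TCP pose, the force, the opening and the grip force at its end, in the units of the state.
- env.observe(): the state, without advancing time (a new reading comes with each control period).
- optics.get_image(name): name is "scene" or "top"; returns a dict with "color" (420x560x3 uint8, red, green, blue), "intrinsics" (3x3 intrinsics, pixels), "pose" (4x4, takes a point from camera to world coordinates). Camera axes: x right, y up, looking along -z (the intrinsics and any distortion apply to the point x, -y, -z); pixel columns grow to the right and rows downward; lengths in m; the calibration is good to about 2 mm. A picture is of the moment at which its call begins. There is no depth.
- env.close_job(): hands the job in; it is judged then, once.
Trained networks look in a picture, given as the dict that the camera call returned (one of the last four; its "shot" number tells which), for a name from the list of things; names that differ only in an ending like _2 or _b are one class to them, and where a whole thing is asked for, a point or a joint stands for the part that bears it (a point fixed in the world has none). Each returns a list of dicts, best first, with "score" (0 to 1); they miss things now and then, are a little off and sometimes report something else, mostly with a low value. They report only what shows in the picture. A call takes as long as a camera call. They do not tell look-alikes from the thing itself.
- spotter.look_for(picture, query): "at" ([column, row] as shares, 0 to 1, of the picture: columns of its width, rows of its height, amid what is visible of it).
The state is a dict: "time_s": time; "q": joint angles; "qvel": joint speeds; "joint_efforts": joint torques, N m; "position": TCP position; "tool_rot": TCP orientation; "ft_force": force on the tool from outside, world axes, zero at the start; "wrist_torque": the same for the moment, N m; "grip_width": finger opening in m; "gripper_force": force on a finger pad.
Only numpy, scipy, OpenCV 4.12 (cv2) and the standard library are available. Lean on these libraries where they do the work, as an engineer would, in place of code of your own. Each camera call takes 0.05 s, during which the arm holds its last target. There are 200 camera calls.

### The job

The lid of the steel canister is stuck: use the pry bar, with its blade under the edge of the lid and bearing down on the canister's rim, to lever that edge up until the lid has clearly popped. Then take the lid off by its knob and stand it level, knob up, on the floor of the blue tray, and leave the bar lying flat on the bench, clear of the canister and the tray. Do not knock over the glass beaker.

Things in the scene. Friction and masses are not known exactly. Their poses are not given: they have to be found in the camera images.
- canister: Upright round steel canister, 130 mm in diameter, screwed to the bench (fixed). Origin at the centre of its underside, z up. Shoulder 107 mm high, with a raised rim round its outer edge. A neck of 66 mm outer diameter stands in the middle to 118.5 mm; the lid's flange lies on it. Spring balls inside the neck snap over a bead on the lid's plug. Three lugs at the foot reach to radius 83 mm.
- canister_rim (a point): Point on the canister's axis at the height of the rim's top, 110 mm above the bench. The rim (radius 61.5 to 65.5 mm) is the fulcrum. Between the level of its top and the underside of the seated lid's flange there is a gap 8.5 mm high, open all round, reaching in to the neck at radius 33 mm; any side may be used.
- lid: Round steel lid, about 0.2 kg, with a black knob; 46 mm high. Origin at the centre of the underside of its plug, z up through the knob. Plug 48 mm across, 16 mm long; above it the flange, 88 mm across and 6 mm thick. Seated, its origin is 102.5 mm above the bench. Tight: the balls on the bar's side let go when the flange's edge there has risen about 8 mm; about 10 mm is a clear pop.
- lid_knob (a point): Middle of the lid's knob, 36 mm above the lid's origin. The knob is 24 mm in diameter, from 26 to 46 mm above the origin, on a thinner stem. Once popped, the lid stays tilted by itself and comes off with a steady upward pull of under 25 N.
- bar: Straight pry bar lying on the bench, 220 mm long, about 0.18 kg. Origin on the underside of the handle, 125 mm behind the tip; x points along it to the blade's tip, z up. Wooden handle 22 mm wide: x = -95 to 15 mm, z = 0 to 16 mm. Flat steel blade 20 mm wide, 5 mm thick: x = 15 to 125 mm, z = 5.5 to 10.5 mm. Centre of mass near x = -10 mm.
- bar_tip (a point): Middle of the blade's end, at x = 125 mm, z = 8 mm of the bar.
- tray: Blue open plastic tray on the bench, 340 (x) x 240 (y) x 60 mm high, walls and floor 5 mm thick, fixed. Origin at the centre of its underside. A white mortar with pestle, 96 mm wide and about 80 mm high, stands in its +x half, near x = 90 mm, y = 20 mm; the -x half is free.
- beaker: Glass beaker, 68 mm in diameter, 90 mm high, standing on the bench. Origin at the centre of its underside.
Mind the look-alikes: they are no part of the job. Leave any turquoise look-alike of the bar alone.

How it is judged:
By the outcome, as a careful person would: the job done as asked, in the order asked, and still so for the second after the job is handed in, with the robot touching nothing.
It also fails if it takes over 72 s, if anything falls off the work surface, if the arm or the gripper's body presses on something with over 40 N, if the wrist force passes 120 N, or if a joint passes its speed limit or range.

## Working session

There is one attempt and no reset: what is moved stays moved. The work goes in short steps, Python scripts to look and compute and a shell command to move; the robot and the scene stay as the last step left them, time stands still between calls to the robot, and variables do not carry over. Pictures are saved under pics/ and viewed, at most 10 in all, crops included, and the job is handed in when it is done.

```bash
ls; mkdir -p pics
cat > h.py <<'E'
import numpy as np, cv2, json
from rig import env, optics, spotter
def ray(p,uv):
    K=np.array(p["intrinsics"]);T=np.array(p["pose"])
    d=np.array([(uv[0]-K[0,2])/K[0,0],-(uv[1]-K[1,2])/K[1,1],-1.])
    return T[:3,3],T[:3,:3]@d
def onz(p,uv,z):
    o,d=ray(p,uv); return o+d*(z-o[2])/d[2]
def proj(p,X):
    K=np.array(p["intrinsics"]);T=np.array(p["pose"])
    c=T[:3,:3].T@(np.array(X)-T[:3,3]); return np.array([K[0,0]*c[0]/-c[2]+K[0,2],K[1,1]*-c[1]/-c[2]+K[1,2]])
def save(p,n,crop=None,s=1):
    im=p["color"][:,:,::-1]
    if crop: im=im[crop[1]:crop[3],crop[0]:crop[2]]
    cv2.imwrite("pics/"+n,cv2.resize(im,None,fx=s,fy=s,interpolation=cv2.INTER_CUBIC))
E
python3 - <<'E'
from h import *
P={n:optics.get_image(n) for n in("top","scene")}
im=np.vstack([P["top"]["color"],P["scene"]["color"]])[:,:,::-1]
for n,p in P.items():
    save(p,n+"0.png",s=1.4)
    print(n,[k for k in p],np.round(p["intrinsics"],1).tolist(),np.round(p["pose"],3).tolist())
    for q,z in(("canister_rim",.11),("lid_knob",.1385),("bar",.008),("bar_tip",.008),("tray",.0),("beaker",.045)):
        for r in spotter.look_for(p,q)[:3]:
            uv=np.array(r["at"])*[560,420]; print(q,round(r["score"],2),uv.round(),onz(p,uv,z).round(3))
s=env.observe();print({k:np.round(v,3).tolist() for k,v in s.items()})
E
```

```text
pics
top ['color', 'intrinsics', 'pose', 'shot'] [[480.5, 0.0, 272.7], [0.0, 480.5, 220.1], [0.0, 0.0, 1.0]] [[-0.15, 0.968, -0.201, 0.258], [-0.989, -0.147, 0.029, 0.091], [-0.002, 0.203, 0.979, 1.077], [0.0, 0.0, 0.0, 1.0]]
canister_rim 0.74 [376. 182.] [ 0.505 -0.163  0.11 ]
lid_knob 0.62 [394. 168.] [ 0.522 -0.198  0.139]
lid_knob 0.37 [267. 207.] [0.48  0.07  0.139]
bar 0.84 [156. 365.] [0.201 0.354 0.008]
bar 0.69 [269. 209.] [0.504 0.064 0.008]
bar_tip 0.78 [269. 208.] [0.506 0.063 0.008]
bar_tip 0.6 [160. 365.] [0.201 0.344 0.008]
tray 0.6 [130. 218.] [0.533 0.382 0.   ]
beaker 0.91 [262. 111.] [0.727 0.048 0.045]
scene ['color', 'intrinsics', 'pose', 'shot'] [[528.9, 0.0, 283.7], [0.0, 528.9, 208.4], [0.0, 0.0, 1.0]] [[0.367, -0.73, 0.577, 1.288], [0.93, 0.296, -0.216, -0.218], [-0.013, 0.616, 0.788, 1.234], [0.0, 0.0, 0.0, 1.0]]
canister_rim 0.76 [192. 282.] [ 0.594 -0.202  0.11 ]
lid_knob 0.9 [186. 261.] [ 0.547 -0.198  0.139]
bar 0.91 [284. 247.] [0.517 0.069 0.008]
bar 0.71 [327. 145.] [0.202 0.344 0.008]
bar_tip 0.79 [325. 148.] [0.21  0.334 0.008]
bar_tip 0.74 [281. 248.] [0.518 0.059 0.008]
tray 0.96 [386. 217.] [0.527 0.385 0.   ]
beaker 0.65 [308. 299.] [0.709 0.06  0.045]
{'time_s': 0.7, 'q': [55.961, 21.806, 74.336, -0.001, 83.858, -12.336], 'qvel': [-0.164, 0.007, 0.064, -0.041, -0.038, 0.07], 'joint_efforts': [-0.002, -44.827, -23.144, -0.0, 0.001, -0.0], 'position': [0.203, 0.511, 0.231], 'tool_rot': [[-0.929, 0.37, 0.0], [0.37, 0.929, -0.0], [-0.0, -0.0, -1.0]], 'ft_force': [-0.643, 1.048, 0.428], 'wrist_torque': [-0.02, -0.009, 0.036], 'gripper_force': 0.0, 'grip_width': 0.085}
```

View pics/top0.png

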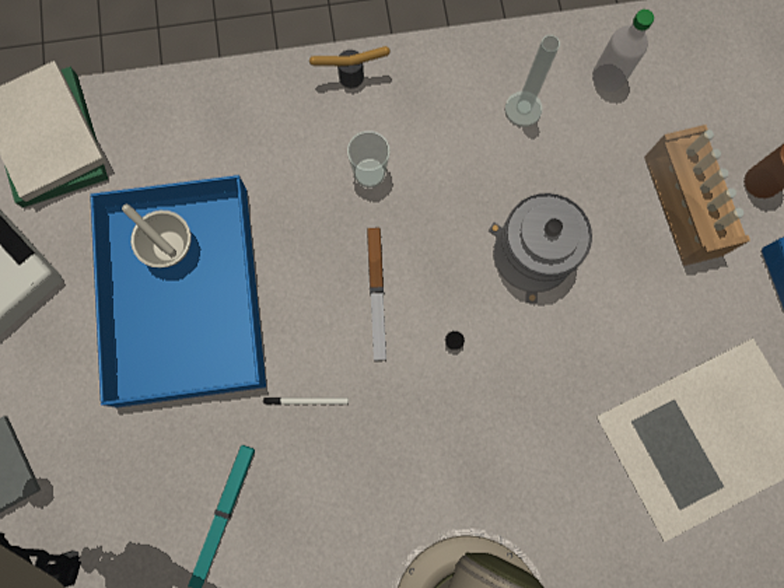

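View pics/scene0.png

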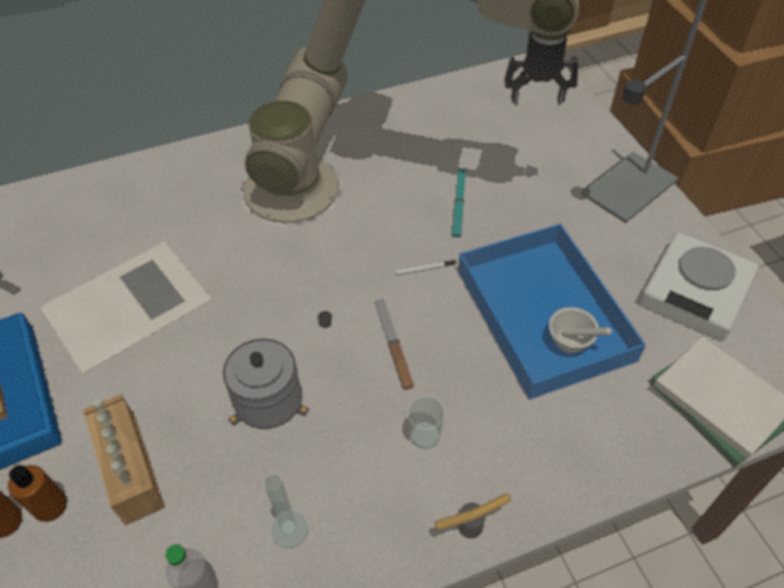

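The bar with the wooden handle and steel blade is at top (375,290)/1.4. The turquoise one at (222,515)/1.4 is the look-alike, since the real bar has a wooden handle. The canister is at (547,240)/1.4, with a separate black cap at (455,340)/1.4. Our tray is the one with the mortar; another blue tray sits at the right edge.

Run:
```python
from h import *
from scipy.optimize import least_squares
P={n:optics.get_image(n) for n in("top","scene")}
kn={"top":(395,163),"scene":(184,257)}; O=[]
for n,p in P.items():
    g=p["color"].astype(int); u,v=kn[n]
    m=np.zeros(g.shape[:2],bool); m[v-10:v+11,u-10:u+11]=g[v-10:v+11,u-10:u+11].max(2)<62
    ys,xs=np.nonzero(m); uv=(xs.mean(),ys.mean()); O.append((p,uv)); print("knob",n,m.sum(),np.round(uv,1),onz(p,uv,.14).round(4))
f=lambda X:np.concatenate([proj(p,X)-uv for p,uv in O])
r=least_squares(f,[.53,-.19,.14]);print("tri",r.x.round(4),r.fun.round(2))
r2=least_squares(lambda X:f([X[0],X[1],.1405]),[.53,-.19]);print("xy@.1405",r2.x.round(4),r2.fun.round(2))
# bar: brown handle & bright blade
roi={"top":(255,155,285,265),"scene":(260,205,305,285)}
for n,p in P.items():
    g=p["color"].astype(int);a,b,c,d=roi[n]
    h=(g[...,0]-g[...,2]>45); w=np.zeros_like(h);w[b:d,a:c]=1;h&=w
    ys,xs=np.nonzero(h);X=np.array([onz(p,t,.015)[:2] for t in zip(xs,ys)])
    rc=cv2.minAreaRect(X.astype(np.float32)*1000);print(n,"handle",h.sum(),X.mean(0).round(4),np.round(rc[0],1),np.round(rc[1],1),round(rc[2],1))
cx=r2.x
def circ(R,z):return [[cx[0]+R*np.cos(t),cx[1]+R*np.sin(t),z] for t in np.linspace(0,6.3,60)]
T=[]
for n,p in P.items():
    p=dict(p);p["color"]=p["color"].copy()
    for R,z,c in((.0655,.11,(255,0,0)),(.044,.1245,(0,255,0)),(.012,.1485,(255,255,0))):
        for X in circ(R,z):
            u,v=proj(p,X).round().astype(int); p["color"][v,u]=c
    a=(255,110,455,270) if n=="top" else (150,190,350,350)
    save(p,"c.png",a,2); T.append(cv2.imread("pics/c.png"))
cv2.imwrite("pics/crop1.png",np.hstack(T))
```

```text
knob top 107 [395.3 162.2] [ 0.5323 -0.2021  0.14  ]
knob scene 54 [183.  256.9] [ 0.5345 -0.2023  0.14  ]
tri [ 0.533  -0.2025  0.138 ] [-0.09 -0.01 -0.1  -0.01]
xy@.1405 [ 0.5331 -0.2021] [ 0.01 -0.43 -0.1  -0.59]
top handle 364 [0.5628 0.0586] [563.2  58.7] [20.  98.4] 84.0
scene handle 179 [0.5661 0.0575] [563.4  57.8] [16.5 99.3] 84.3
```

View pics/crop1.png

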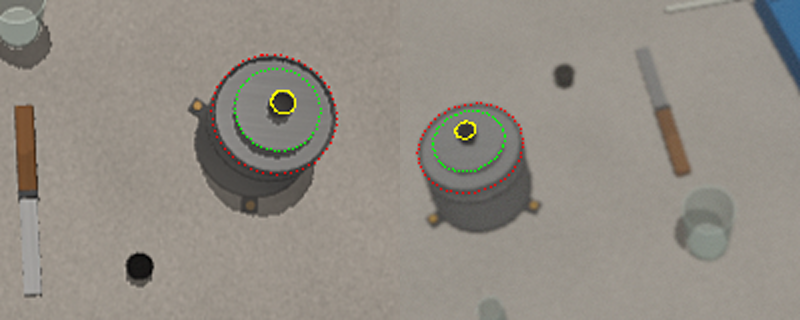

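Both views fit. Left crop: bar with brown handle (25,150) and bright blade (32,245), knob at (283,102). The black cap at (139,266) is not part of the job.

Run:
```python
from h import *
p=optics.get_image("top")
tip=onz(p,(271.5,258),.0105);end=onz(p,(267,162.5),.016);d=(tip-end)[:2]
print(tip.round(4),end.round(4),np.linalg.norm(d).round(4),np.degrees(np.arctan2(d[1],d[0])).round(1))
th=np.arctan2(d[1],d[0]);u=d/np.linalg.norm(d);o=end[:2]+u*.095
print("origin",o.round(4),"grip x=-12",(o-u*.012).round(4))
s=env.observe();R=s["tool_rot"];t=np.append(o-u*.012,.06)
print("shift tool",(np.array(R).T@(t-s["position"])*100).round(2),"yaw x",np.degrees(np.arctan2(R[1][0],R[0][0])))
```

```text
[0.3922 0.075  0.0105] [0.6125 0.0523 0.016 ] 0.2214 174.1
origin [0.518  0.0621] grip x=-12 [0.5299 0.0608]
shift tool [-46.99 -29.75  17.13] yaw x 158.29567795000247
```

```bash
python3 -m crank '[8.5,-2.9,-1.85,0,0, 8.5,-2.9,-1.85,0,0, 8.5,-2.9,-1.85,0,0, 8.5,-2.9,-1.85,0,0, 8.5,-2.9,-1.85,0,0, 8.5,-2.9,-1.85,0,0, 8.5,-2.9,-1.85,0,0, 8.5,-2.9,-1.85,0,0]' 60
python3 -m crank '[8.5,-2.9,-1.85,1,0, 8.5,-2.9,-1.85,1,0, 8.5,-2.9,-1.85,1,0, 8.5,-2.9,-1.85,1,0, 8.5,-2.9,-1.85,1,0, 8.5,-2.9,-1.85,1,0, 8.5,-2.9,-1.85,1,0, 8.5,-2.9,-1.85,1,0]'
python3 -m crank '[8.5,0,0,0.3,0.124, 8.5,0,0,0.3,0.124, 8.5,0,0,0.3,0.124, 8.5,0,0,0.3,0.124, 8.5,0,0,0.3,0.124, 8.5,0,0,0.3,0.124, 8.5,0,0,0.3,0.124, 8.5,0,0,0.3,0.124]'
python3 -m crank '[8.5,0,0,0.3,0.124, 8.5,0,0,0.3,0.124, 8.5,0,0,0.3,0.124, 8.5,0,0,0.3,0.124, 8.5,0,0,0.3,0.124, 8.5,0,0,0.3,0.124, 8.5,0,0,0.3,0.124, 8.5,0,0,0.3,0.124]'
python3 -m crank '[8.5,0,0,0,0.124, 8.5,0,0,0,0.124, 8.5,0,0,0,0.124, 8.5,0,0,0,0.124, 8.5,0,0,0,0.124, 8.5,0,0,0,0.124, 8.5,0,0,0,0.12, 8.5,0,0,0,0]'
cat > rel.py <<'E'
import sys
from h import *
s=env.observe();R=np.array(s["tool_rot"]);t=np.array([float(a) for a in sys.argv[1:4]]);yw=float(sys.argv[4])
y=np.degrees(np.arctan2(R[1,0],R[0,0]))
print("t",round(s["time_s"],2),"pos",np.round(s["position"],4),"yaw",round(y,2),"shift cm",(R.T@(t-s["position"])*100).round(2),"turn rad",round(-np.radians((yw-y+180)%360-180),3),"F",np.round(s["ft_force"],1),"grip",round(s["grip_width"],4),"q",np.round(s["q"],0))
E
python3 rel.py .53 .061 .003 -5.9
```

```text
time_s: 1.52
position: [0.3649, 0.2862, 0.2315]
tool_rot: [[-0.929, 0.37, 0.0], [0.37, 0.929, 0.0], [-0.0, 0.0, -1.0]]
ft_force: [0.7, 0.4, 0.2]
grip_width: 0.0849
gripper_force: 0.0
time_s: 2.18
position: [0.5258, 0.0627, 0.1509]
tool_rot: [[-0.929, 0.37, 0.0], [0.37, 0.929, 0.0], [-0.0, 0.0, -1.0]]
ft_force: [1.2, 0.8, -0.4]
grip_width: 0.0852
gripper_force: 0.0
time_s: 2.85
position: [0.5251, 0.0644, 0.1272]
tool_rot: [[-0.193, 0.981, 0.0], [0.981, 0.193, -0.0], [-0.0, 0.0, -1.0]]
ft_force: [-0.7, -0.4, 0.6]
grip_width: 0.0847
gripper_force: 0.0
time_s: 3.52
position: [0.5251, 0.0644, 0.1032]
tool_rot: [[0.716, 0.698, 0.0], [0.698, -0.716, -0.0], [0.0, 0.0, -1.0]]
ft_force: [-0.5, 0.0, 0.3]
grip_width: 0.0848
gripper_force: 0.0
time_s: 4.18
position: [0.5251, 0.0644, 0.1034]
tool_rot: [[0.996, -0.089, 0.0], [-0.089, -0.996, -0.0], [0.0, 0.0, -1.0]]
ft_force: [0.5, -0.1, -0.0]
grip_width: 0.0847
gripper_force: 0.0
t 4.18 pos [0.5251 0.0644 0.1034] yaw -5.12 shift cm [ 0.52  0.29 10.04] turn rad 0.014 F [ 0.5 -0.1 -0. ] grip 0.0847 q [-6. 27. 89. -0. 64. 89.]
```

```bash
python3 -m crank '[8.5,0.5,0.3,2,0.014, 8.5,0,0,2,0, 8.5,0,0,2,0, 8.5,0,0,2,0, 8.5,0,0,1,0, 8.5,0,0,0.7,0, 8.5,0,0,0.35,0, 8.5,0,0,0,0]' 60
python3 -m crank '[2.0,0,0,0,0, 1.0,0,0,0,0, 1.0,0,0,0,0, 1,0,0,0,0, 1,0,0,0,0, 1,0,0,0,0, 1,0,0,0,0, 1,0,0,0,0]' 60
python3 rel.py .53 .061 .109 -5.9
```

```text
time_s: 4.85
position: [0.5299, 0.061, 0.0028]
tool_rot: [[0.995, -0.098, -0.0], [-0.098, -0.995, -0.0], [-0.0, 0.0, -1.0]]
ft_force: [-0.8, 0.4, -0.7]
grip_width: 0.085
gripper_force: 0.0
time_s: 5.52
position: [0.53, 0.061, 0.0034]
tool_rot: [[0.995, -0.099, 0.001], [-0.099, -0.995, -0.0], [0.001, -0.0, -1.0]]
ft_force: [-0.4, 0.7, 5.8]
grip_width: 0.0206
gripper_force: 59.6
t 5.52 pos [0.53   0.061  0.0034] yaw -5.68 shift cm [ 1.000e-02 -0.000e+00 -1.056e+01] turn rad 0.004 F [-0.4  0.7  5.8] grip 0.0206 q [-6. 36. 94.  0. 50. 90.]
```

```bash
python3 -m crank '[1,0,0,-1,0, 1,0,0,-2,0, 1,0,0,-2,0, 1,0,0,-2,0, 1,0,0,-2,0, 1,0,0,-1,0, 1,0,0,-0.6,0, 1,0,0,0,-0.06]'
python3 -m crank '[1,0,0,0,-0.12, 1,0,0,0,-0.12, 1,0,0,0,-0.12, 1,0,0,0,-0.12, 1,0,0,0,-0.12, 1,0,0,0,-0.12, 1,0,0,0,-0.12, 1,0,0,0,-0.12]'
python3 -m crank '[1,0,0,0,-0.12, 1,0,0,0,-0.12, 1,0,0,0,-0.12, 1,0,0,0,-0.12, 1,0,0,0,-0.12, 1,0,0,0,-0.05, 1,0,0,0,0, 1,0,0,0,0]'
python3 - <<'E'
from h import *
T=[]
for n,a in(("top",(240,110,440,310)),("scene",(150,160,350,360))):
    p=optics.get_image(n);save(p,"c.png",a,2);T.append(cv2.imread("pics/c.png"))
cv2.imwrite("pics/lift.png",np.hstack(T))
E
python3 rel.py .533 .015 .1096 90
```

```text
time_s: 6.18
position: [0.53, 0.061, 0.1098]
tool_rot: [[0.999, -0.039, 0.002], [-0.039, -0.999, -0.0], [0.002, 0.0, -1.0]]
ft_force: [0.2, -1.1, -1.8]
grip_width: 0.0204
gripper_force: 58.9
time_s: 6.85
position: [0.5293, 0.061, 0.108]
tool_rot: [[0.6, 0.8, -0.002], [0.8, -0.6, 0.0], [-0.001, -0.002, -1.0]]
ft_force: [0.0, -0.6, -0.7]
grip_width: 0.0205
gripper_force: 58.9
time_s: 7.52
position: [0.5294, 0.061, 0.1082]
tool_rot: [[0.002, 1.0, -0.001], [1.0, -0.002, 0.0], [0.0, -0.001, -1.0]]
ft_force: [-0.9, -0.2, -2.2]
grip_width: 0.0205
gripper_force: 58.9
t 7.62 pos [0.5296 0.061  0.1085] yaw 89.9 shift cm [-4.6   0.35 -0.11] turn rad -0.002 F [-0.8 -0.8 -2. ] grip 0.0204 q [-6. 27. 88. -0. 65. -6.]
```

View pics/lift.png

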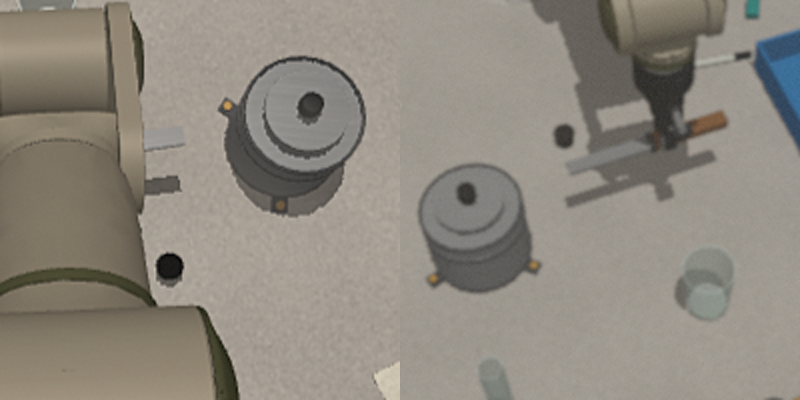

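The bar is held; tip at crop (185,140) in top and (569,169) in scene. Triangulating it to check level.

```bash
cat > tri.py <<'E'
from h import *
from scipy.optimize import least_squares
def tri(pa,a,pb,b,x0):
    r=least_squares(lambda X:np.concatenate([proj(pa,X)-a,proj(pb,X)-b]),x0);return r.x.round(4),r.fun.round(1)
E
python3 - <<'E'
from tri import *
P=optics.get_image("top");S=optics.get_image("scene")
print(tri(P,(332.3,180),S,(234.5,244.5),[.53,-.08,.11]))
for n,p in(("t",P),("s",S)):
    print(n,[proj(p,[.531,-.075,z]).round(1).tolist() for z in(.105,.113,.121)])
    for r in spotter.look_for(p,"bar_tip")[:2]: print(r["score"],np.array(r["at"])*[560,420])
E
```

```text
(array([ 0.5239, -0.072 ,  0.1076]), array([-1. , -0.1, -1.3,  0. ]))
t [[332.0, 176.8], [332.4, 175.7], [332.9, 174.6]]
0.64 [319.872 179.886]
0.46 [142.52  414.498]
s [[233.1, 247.6], [232.8, 245.8], [232.5, 244.1]]
0.9 [269.304 233.52 ]
0.85 [324.52  144.102]
```

Run:
```python
from tri import *
P=optics.get_image("top");S=optics.get_image("scene")
g=P["color"].astype(int).mean(2)
print(g[166:190:1,326:337].astype(int))
g=S["color"].astype(int).mean(2)
print(g[236:252,228:246].astype(int))
```

```text
[[156 160 153 155 154 155 155 156 155 158 164]
 [156 157 157 160 156 156 155 154 154 156 158]
 [159 157 158 158 155 155 156 156 154 159 159]
 [157 156 155 154 156 158 157 156 156 162 161]
 [155 156 157 158 159 159 156 156 155 158 161]
 [155 157 158 159 160 157 156 156 152 155 160]
 [152 153 156 155 158 156 155 157 153 153 155]
 [150 151 151 147 146 153 157 160 157 155 153]
 [150 150 150 149 148 153 159 161 160 158 154]
 [151 150 149 149 148 152 159 164 160 158 159]
 [149 150 149 150 148 153 157 160 160 157 158]
 [151 152 151 151 151 151 157 158 158 157 156]
 [152 152 152 152 152 149 156 156 157 158 156]
 [152 152 152 152 152 151 155 159 158 157 154]
 [154 154 155 155 155 154 155 159 161 154 151]
 [149 149 142 141 135 133 145 157 159 156 154]
 [125 121 116 126 114 109 136 154 155 155 156]
 [122 123 143 163 164 158 156 154 156 158 159]
 [155 156 160 160 159 158 156 157 159 162 164]
 [151 153 154 157 153 155 156 157 160 160 161]
 [150 151 152 157 158 154 154 158 158 156 153]
 [150 151 154 158 160 157 156 159 157 156 151]
 [156 154 157 156 158 158 156 157 155 155 153]
 [155 156 158 156 1
[... 529 characters left out ...]
128 127 126 127 125 122]
 [153 153 150 150 144 133 128 126 128 127 128 125 128 123 125 121 120 114]
 [154 153 153 154 150 138 133 129 128 126 126 125 121 121 119 113 113 116]
 [154 154 154 154 153 150 137 127 124 119 119 117 115 117 120 124 128 138]
 [153 151 152 153 152 149 137 123 113 118 117 117 127 134 140 143 148 147]
 [152 150 151 149 152 148 138 125 120 125 132 138 144 149 151 152 149 153]
 [151 148 151 151 149 151 147 141 140 144 148 148 152 154 150 149 151 149]
 [148 152 151 150 152 151 150 149 151 151 152 151 150 151 151 150 151 148]
 [152 148 152 151 150 151 151 152 150 149 152 152 149 147 151 150 148 146]
 [151 150 150 150 152 150 153 150 149 152 151 149 151 149 149 151 151 150]]
```

```bash
python3 - <<'E'
from tri import *
P=optics.get_image("top");S=optics.get_image("scene")
print(tri(P,(331.4,176.7),S,(233.2,243.3),[.53,-.08,.11]))
E
python3 rel.py .533 .015 .1096 90
```

```text
(array([ 0.5276, -0.0719,  0.1181]), array([ 0.1,  0. ,  0.2, -0. ]))
t 8.02 pos [0.5297 0.061  0.1088] yaw 89.99 shift cm [-4.6   0.33 -0.08] turn rad -0.0 F [ 0.8  0.1 -1.4] grip 0.02 q [-6. 27. 88. -0. 65. -6.]
```

```bash
python3 -m crank '[1,-1.2,0.45,-0.05,0, 1,-1.2,0,0,0, 1,-1.2,0,0,0, 1,-1.2,0,0,0, 1,-1,0,0,0, 1,-0.7,0,0,0, 1,-0.5,0,0,0, 1,0,0,0,0]'
python3 -m crank '[1,-0.3,0,0,0, 1,-0.3,0,0,0, 1,-0.3,0,0,0, 1,-0.3,0,0,0, 1,-0.3,0,0,0, 1,-0.3,0,0,0, 1,0,0,0,0, 1,0,0,0,0]'
python3 - <<'E'
from h import *
T=[]
for n,a in(("top",(240,110,440,310)),("scene",(150,160,350,360))):
    p=optics.get_image(n);save(p,"c.png",a,2);T.append(cv2.imread("pics/c.png"))
cv2.imwrite("pics/ins.png",np.hstack(T))
E
python3 rel.py .533 -.033 .1096 90
```

```text
time_s: 8.68
position: [0.5343, -0.0101, 0.1093]
tool_rot: [[0.001, 1.0, 0.0], [1.0, -0.001, -0.0], [-0.0, 0.0, -1.0]]
ft_force: [0.3, 0.2, -1.8]
grip_width: 0.0205
gripper_force: 58.9
time_s: 9.35
position: [0.5343, -0.0271, 0.1093]
tool_rot: [[0.0, 1.0, -0.0], [1.0, -0.0, 0.0], [0.0, -0.0, -1.0]]
ft_force: [0.4, 0.1, -1.4]
grip_width: 0.0203
gripper_force: 58.9
t 9.45 pos [ 0.5342 -0.0269  0.1093] yaw 90.0 shift cm [-0.61 -0.12 -0.03] turn rad -0.0 F [-0.6 -0.2 -0.5] grip 0.02 q [-16.  27.  87.   0.  65. -16.]
```

View pics/ins.png

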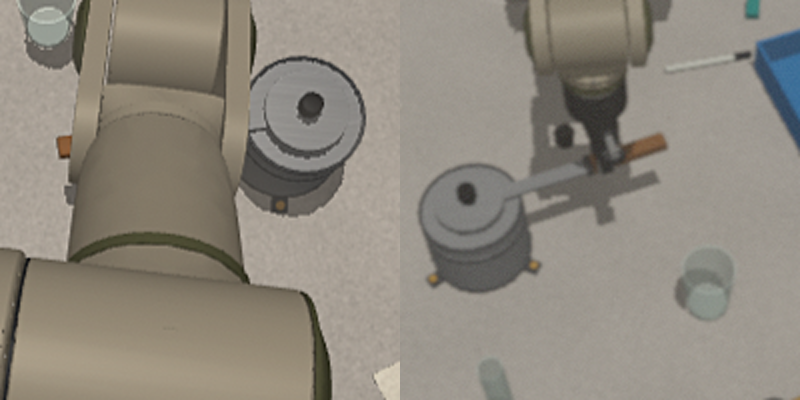

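The blade's end is right at the flange edge (top crop about (262,130)), with no contact force. Pushing in.

```bash
python3 -m crank '[1,-0.1,0,0,0, 1,-0.1,0,0,0, 1,-0.1,0,0,0, 1,-0.1,0,0,0, 1,-0.1,0,0,0, 1,-0.1,0,0,0, 1,0,0,0,0, 1,0,0,0,0]'
python3 -m crank '[1,-0.05,0,0,0, 1,-0.05,0,0,0, 1,-0.05,0,0,0, 1,-0.05,0,0,0, 1,0,0,0,0, 1,0,0,0,0, 1,0,0,0,0, 1,0,0,0,0]'
python3 - <<'E'
import numpy as np
from scipy.optimize import brentq
# bar frame: underside blade z=5.5 from x; plane (r outward,z); tip top corner kept at r=rt
g=137;rt=35.5
for th in range(0,32,4):
    t=np.radians(th);c,s=np.cos(t),np.sin(t)
    # bar dir toward tip: (-c, s); normal: (s, c)
    # tip-bottom B = T - 5*(s,c)... T top corner r=rt ; rim corner (65.5,110) lies on underside line
    Br=rt-5*s; L=(65.5-Br)/c; Bz=110+L*s; Tz=Bz+5*c
    G=np.array([Br+g*c+2.5*s, Bz-g*s+2.5*c])
    print(th,"tip top z",round(Tz,1),"rise lid edge",round((Tz-118.5)*88/(44+rt),1),"grip r,z",G.round(1))
E
```

```text
time_s: 10.12
position: [0.5342, -0.0331, 0.1093]
tool_rot: [[0.0, 1.0, -0.0], [1.0, -0.0, 0.0], [0.0, -0.0, -1.0]]
ft_force: [0.5, 0.5, -1.9]
grip_width: 0.0202
gripper_force: 58.9
time_s: 10.78
position: [0.5342, -0.035, 0.1093]
tool_rot: [[-0.0, 1.0, -0.0], [1.0, 0.0, -0.0], [-0.0, -0.0, -1.0]]
ft_force: [-0.2, -0.1, -1.3]
grip_width: 0.0206
gripper_force: 58.9
0 tip top z 115.0 rise lid edge -3.9 grip r,z [172.5 112.5]
4 tip top z 117.1 rise lid edge -1.5 grip r,z [172.  105.1]
8 tip top z 119.3 rise lid edge 0.8 grip r,z [170.8  97.7]
12 tip top z 121.5 rise lid edge 3.3 grip r,z [169.   90.6]
16 tip top z 123.8 rise lid edge 5.9 grip r,z [166.5  83.6]
20 tip top z 126.2 rise lid edge 8.6 grip r,z [163.4  77. ]
24 tip top z 128.8 rise lid edge 11.4 grip r,z [159.6  70.8]
28 tip top z 131.6 rise lid edge 14.5 grip r,z [155.3  65.1]
```

```bash
python3 -m crank '[1,0,0,0.2,0, 1,0,0,0.2,0, 1,0,0,0.2,0, 1,0,0,0.2,0, 1,-0.05,0,0.2,0, 1,-0.05,0,0.2,0, 1,-0.05,0,0.2,0, 1,0,0,0,0]'
python3 -m crank '[1,-0.05,0,0.2,0, 1,-0.05,0,0.2,0, 1,-0.06,0,0.2,0, 1,-0.06,0,0.2,0, 1,-0.06,0,0.2,0, 1,-0.07,0,0.2,0, 1,0,0,0,0, 1,0,0,0,0]'
```

```text
time_s: 11.45
position: [0.5341, -0.0352, 0.0949]
tool_rot: [[-0.0, 1.0, -0.0], [1.0, 0.0, 0.002], [0.002, -0.0, -1.0]]
ft_force: [-0.1, 8.8, 3.1]
grip_width: 0.0208
gripper_force: 59.7
time_s: 12.12
position: [0.534, -0.0377, 0.0832]
tool_rot: [[-0.0, 1.0, -0.0], [1.0, 0.0, 0.004], [0.004, -0.0, -1.0]]
ft_force: [0.8, 13.8, 4.1]
grip_width: 0.0208
gripper_force: 60.9
```

```bash
python3 -m crank '[1,0.05,0,0.2,0, 1,0,0,0.2,0, 1,0,0,0.2,0, 1,-0.03,0,0.2,0, 1,-0.03,0,0.2,0, 1,0,0,0,0, 1,0,0,0,0, 1,0,0,0,0]'
python3 - <<'E'
from h import *
T=[]
for n,a in(("top",(300,110,440,250)),("scene",(150,180,290,320))):
    p=optics.get_image(n);save(p,"c.png",a,2.8);T.append(cv2.imread("pics/c.png"))
cv2.imwrite("pics/pry.png",np.hstack(T))
E
```

```text
time_s: 12.78
position: [0.5344, -0.0391, 0.0737]
tool_rot: [[-0.0, 1.0, 0.001], [1.0, 0.0, 0.001], [0.001, 0.001, -1.0]]
ft_force: [-1.0, 7.4, 7.2]
grip_width: 0.0208
gripper_force: 61.9
```

View pics/pry.png

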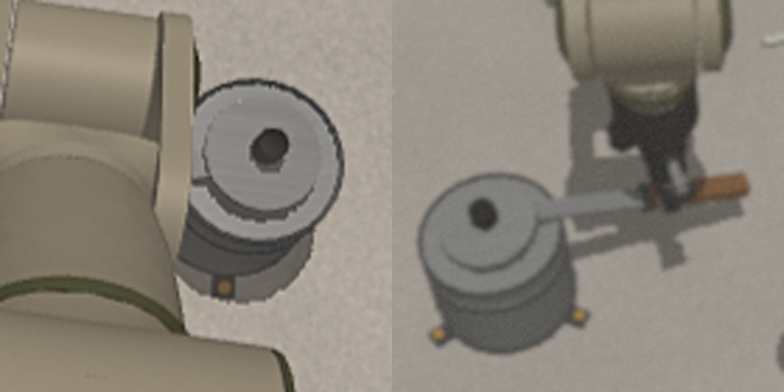

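Lid is tilting (knob shifted away from the bar: top crop (270,146), scene crop (483,213)). Continuing down.

```bash
python3 -m crank '[1,-0.08,0,0.2,0, 1,-0.08,0,0.2,0, 1,-0.08,0,0.2,0, 1,-0.1,0,0.2,0, 1,-0.1,0,0.2,0, 1,-0.1,0,0.2,0, 1,0,0,0,0, 1,0,0,0,0]'
python3 - <<'E'
from tri import *
C=[]
for n,(u,v) in(("top",(396,162)),("scene",(183,256))):
    p=optics.get_image(n);g=p["color"].astype(int).max(2);m=np.zeros(g.shape,bool);m[v-13:v+12,u-12:u+13]=g[v-13:v+12,u-12:u+13]<62
    ys,xs=np.nonzero(m);C+=[p,(xs.mean(),ys.mean())];print(m.sum(),C[-1])
print(tri(*C,[.53,-.2,.14]))
E
```

```text
time_s: 13.55
position: [0.5339, -0.0435, 0.0609]
tool_rot: [[-0.0, 1.0, -0.001], [1.0, 0.0, 0.003], [0.003, -0.001, -1.0]]
ft_force: [0.8, 12.6, 1.6]
grip_width: 0.0206
gripper_force: 63.0
116 (np.float64(397.01724137931035), np.float64(161.43965517241378))
60 (np.float64(181.5), np.float64(256.0))
(array([ 0.5325, -0.2051,  0.1429]), array([-0., -0., -0., -0.]))
```

```bash
python3 -m crank '[1,-0.06,0,0.2,0, 1,-0.06,0,0.2,0, 1,-0.06,0,0.2,0, 1,-0.08,0,0.2,0, 1,0,0,0,0, 1,0,0,0,0, 1,0,0,0,0, 1,0,0,0,0]'
cat > knob.py <<'E'
from tri import *
C=[]
for n,(u,v) in(("top",(397,161)),("scene",(182,256))):
    p=optics.get_image(n);g=p["color"].astype(int).max(2);m=np.zeros(g.shape,bool);m[v-13:v+12,u-12:u+13]=g[v-13:v+12,u-12:u+13]<62
    ys,xs=np.nonzero(m);C+=[p,(xs.mean(),ys.mean())]
print(tri(*C,[.53,-.2,.14]))
E
python3 knob.py
```

```text
time_s: 14.32
position: [0.5339, -0.0468, 0.0529]
tool_rot: [[-0.0, 1.0, -0.001], [1.0, 0.0, 0.002], [0.002, -0.001, -1.0]]
ft_force: [0.9, 9.6, 1.5]
grip_width: 0.0204
gripper_force: 63.6
(array([ 0.5335, -0.2058,  0.1437]), array([0.1, 0. , 0.1, 0. ]))
```

```bash
python3 -m crank '[1,0.1,0,-0.25,0, 1,0.1,0,-0.25,0, 1,0.1,0,-0.25,0, 1,0.1,0,-0.25,0, 1,0.1,0,-0.25,0, 1,0.1,0,-0.25,0, 1,0,0,0,0, 1,0,0,0,0]'
python3 knob.py
python3 -m crank '[1,0.3,0,0,0, 1,0.5,0,0,0, 1,0.7,0,0,0, 1,1,0,0,0, 1,1.2,0,0,0, 1,1.2,0,0,0, 1,1.2,0,0,0, 1,1.2,0,0,0]'
python3 knob.py; python3 rel.py .53 .06 .06 90
```

```text
time_s: 15.08
position: [0.5349, -0.0428, 0.069]
tool_rot: [[-0.0, 1.0, 0.002], [1.0, 0.0, -0.002], [-0.002, 0.002, -1.0]]
ft_force: [0.3, -0.4, -2.9]
grip_width: 0.0203
gripper_force: 63.0
(array([ 0.5348, -0.2066,  0.1473]), array([0.1, 0. , 0.1, 0. ]))
time_s: 15.85
position: [0.5341, 0.0325, 0.0683]
tool_rot: [[-0.001, 1.0, -0.0], [1.0, 0.001, -0.0], [-0.0, -0.0, -1.0]]
ft_force: [-1.1, -0.4, -2.4]
grip_width: 0.0204
gripper_force: 63.0
(array([ 0.5323, -0.2054,  0.1486]), array([-0., -0., -0., -0.]))
t 15.95 pos [0.534  0.0329 0.0683] yaw 90.14 shift cm [ 2.71 -0.4   0.83] turn rad 0.002 F [-0.3 -0.  -2.1] grip 0.0206 q [-9. 30. 90.  0. 59. -9.]
```

Lid popped and stays tilted. Lowering the bar onto the bench.

```bash
python3 -m crank '[1,1,0,0,0, 1,1,0,0,0, 1,1,0,0.6,0, 1,1,0,0.6,0, 1,0.2,0,0.6,0, 1,0,0,0.6,0, 1,0,0,0.5,0, 1,0,0,0.5,0]' 20
python3 -m crank '[1,0,0,0.4,0, 1,0,0,0.4,0, 1,0,0,0.4,0, 1,0,0,0.4,0, 1,0,0,0.4,0, 1,0,0,0.4,0, 1,0,0,0.3,0, 1,0,0,0,0]'
python3 rel.py .53 .06 .003 90
```

```text
time_s: 16.62
position: [0.5345, 0.0722, 0.0341]
tool_rot: [[0.0, 1.0, 0.0], [1.0, -0.0, -0.001], [-0.001, 0.0, -1.0]]
ft_force: [-1.9, -4.7, 9.0]
grip_width: 0.0205
gripper_force: 64.2
time_s: 17.28
position: [0.5354, 0.072, 0.0075]
tool_rot: [[0.002, 1.0, 0.002], [1.0, -0.002, -0.0], [-0.0, 0.002, -1.0]]
ft_force: [2.1, -3.1, 4.2]
grip_width: 0.0204
gripper_force: 65.1
t 17.28 pos [0.5354 0.072  0.0075] yaw 89.91 shift cm [-1.2  -0.53  0.45] turn rad -0.002 F [ 2.1 -3.1  4.2] grip 0.0204 q [-5. 36. 92. -0. 51. -5.]
```

```bash
python3 -m crank '[1,0,0,0.2,0, 1,0,0,0.15,0, 1,0,0,0,0, 3,0,0,0,0, 6,0,0,0,0, 8.5,0,0,0,0, 8.5,0,0,0,0, 8.5,0,0,0,0]'
python3 -m crank '[8.5,0,0,-1,0, 8.5,0,0,-3,0, 8.5,0,0,-3,0, 8.5,0,0,-3,0, 8.5,0,0,-3,0, 8.5,0,0,-3,0, 8.5,0,0,-2,0, 8.5,4,0,0,0]'
python3 -m crank '[8.5,3,0,0,0, 8.5,3,0,0,0, 8.5,3,0,0,0, 8.5,3,0,0,0, 8.5,3,0,0,0, 8.5,0,0,0,0, 8.5,0,0,0,0, 8.5,0,0,0,0]' 
python3 knob.py
python3 - <<'E'
from h import *
p=optics.get_image("top");q=optics.get_image("scene")
save(p,"a.png",(150,100,450,300),1.3);save(q,"b.png",(130,180,430,380),1.3)
cv2.imwrite("pics/after.png",np.hstack([cv2.imread("pics/a.png"),cv2.imread("pics/b.png")]))
E
python3 rel.py .533 -.205 .25 90
```

```text
time_s: 17.95
position: [0.5341, 0.0729, 0.0037]
tool_rot: [[-0.0, 1.0, -0.0], [1.0, 0.0, 0.0], [0.0, -0.0, -1.0]]
ft_force: [0.6, -0.6, -0.1]
grip_width: 0.0765
gripper_force: 0.0
time_s: 18.62
position: [0.5366, 0.1089, 0.1892]
tool_rot: [[0.006, 1.0, 0.009], [1.0, -0.006, -0.002], [-0.002, 0.009, -1.0]]
ft_force: [1.8, 0.2, 0.2]
grip_width: 0.085
gripper_force: 0.0
time_s: 19.28
position: [0.5341, 0.2625, 0.1842]
tool_rot: [[-0.0, 1.0, 0.0], [1.0, 0.0, -0.0], [-0.0, 0.0, -1.0]]
ft_force: [0.7, -0.2, 0.3]
grip_width: 0.085
gripper_force: 0.0
(array([ 0.5301, -0.2069,  0.1486]), array([0.1, 0. , 0.1, 0. ]))
t 19.48 pos [0.5344 0.2619 0.1841] yaw 89.92 shift cm [-46.69  -0.08  -6.59] turn rad -0.001 F [ 0.9 -0.4 -0.5] grip 0.0849 q [15. 28. 71. -0. 80. 15.]
```

View pics/after.png

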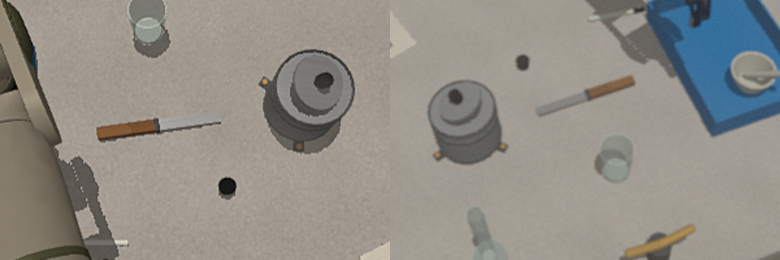

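Lid sits tilted (knob at top crop (323,80)); bar lies flat in the open at (160,127), well clear. Going for the knob, with the pads closing along the tilt so they straighten the lid.

```bash
python3 -m crank '[5,0,0,-0.5,0.12, 5,0,0,-0.5,0.12, 5,0,0,-0.5,0.12, 5,0,0,-0.5,0.12, 5,0,0,0,0.12, 5,0,0,0,0.12, 5,0,0,0,0.12, 5,0,0,0,0.12]' 40
python3 -m crank '[5,0,0,0,0.12, 5,0,0,0,0.12, 5,0,0,0,0.12, 5,0,0,0,0.12, 5,0,0,0,0.12, 5,0,1,0,0.01, 5,0,2.5,0,0, 5,0,3.3,0,0]'
python3 -m crank '[5,0,3.8,0,0, 5,0,3.8,0,0, 5,0,3.8,0,0, 5,0,3.8,0,0, 5,0,3.8,0,0, 5,0,3.8,0,0, 5,0,3.8,0,0, 5,0,3.8,0,0]'
python3 -m crank '[5,0,3.8,0,0, 5,0,2.8,0,0, 5,0,1.8,0,0, 5,0,0.5,0,0, 5,0,0,0,0, 5,0,0,0,0, 5,0,0,0,0, 5,0,0,0,0]'
python3 rel.py .531 -.206 .1415 0
```

```text
time_s: 20.15
position: [0.5344, 0.2621, 0.204]
tool_rot: [[0.823, 0.568, -0.0], [0.568, -0.823, -0.0], [-0.0, 0.0, -1.0]]
ft_force: [-0.2, -0.3, 0.8]
grip_width: 0.0498
gripper_force: 0.0
time_s: 20.82
position: [0.5342, 0.1943, 0.2037]
tool_rot: [[1.0, 0.006, 0.0], [0.006, -1.0, 0.0], [0.0, -0.0, -1.0]]
ft_force: [0.5, -0.6, -0.1]
grip_width: 0.0499
gripper_force: 0.0
time_s: 21.48
position: [0.5337, -0.1119, 0.2041]
tool_rot: [[1.0, 0.004, 0.0], [0.004, -1.0, -0.0], [0.0, 0.0, -1.0]]
ft_force: [0.4, -0.6, -0.4]
grip_width: 0.0502
gripper_force: 0.0
time_s: 22.15
position: [0.5347, -0.197, 0.204]
tool_rot: [[1.0, 0.003, 0.0], [0.003, -1.0, 0.0], [0.0, -0.0, -1.0]]
ft_force: [0.1, -0.5, 0.6]
grip_width: 0.05
gripper_force: 0.0
t 22.15 pos [ 0.5347 -0.197   0.204 ] yaw 0.16 shift cm [-0.38  0.9   6.25] turn rad 0.003 F [ 0.1 -0.5  0.6] grip 0.05 q [-32.  25.  74.   0.  81.  58.]
```

```bash
python3 -m crank '[5,-0.25,0.9,0,0, 5,0,0,1.5,0, 5,0,0,1.5,0, 5,0,0,1.2,0, 5,0,0,0.9,0, 5,0,0,0.6,0, 5,0,0,0.5,0, 5,0,0,0,0]'
python3 rel.py .532 -.206 .1415 0
python3 -m crank '[4,0,0,0,0, 3,0,0,0,0, 2,0,0,0,0, 1,0,0,0,0, 1,0,0,0,0, 1,0,0,0,0, 1,0,0,0,0, 1,0,0,0,0]' 40
```

```text
time_s: 22.82
position: [0.5323, -0.207, 0.1415]
tool_rot: [[1.0, 0.001, -0.0], [0.001, -1.0, 0.0], [-0.0, -0.0, -1.0]]
ft_force: [0.4, 0.7, 0.6]
grip_width: 0.0499
gripper_force: 0.2
t 22.82 pos [ 0.5323 -0.207   0.1415] yaw 0.06 shift cm [-0.03 -0.1  -0.  ] turn rad 0.001 F [0.4 0.7 0.6] grip 0.0499 q [-33.  28.  79.   0.  73.  57.]
time_s: 23.48
position: [0.5325, -0.2072, 0.1426]
tool_rot: [[1.0, 0.001, 0.001], [0.001, -1.0, -0.001], [0.001, 0.001, -1.0]]
ft_force: [-0.4, 0.1, 6.1]
grip_width: 0.0242
gripper_force: 39.0
```

```bash
python3 -m crank '[1,0,0,-0.1,0, 1,0,0,-0.1,0, 1,0,0,-0.2,0, 1,0,0,-0.2,0, 1,0,0,-0.2,0, 1,0,0,-0.2,0, 1,0,0,-0.2,0, 1,0,0,-0.2,0]' 50
python3 -m crank '[1,0,0,-0.4,0, 1,0,0,-0.6,0, 1,0,0,-1,0, 1,0,0,-1.5,0, 1,0,0,-1.5,0, 1,0,0,-1.5,0, 1,0,0,-1.0,0, 1,0,0,0,0]'
python3 - <<'E'
from h import *
p=optics.get_image("top");q=optics.get_image("scene")
for r in spotter.look_for(p,"tray")[:2]: print(r)
save(p,"a.png",(60,100,420,320),1.1);save(q,"b.png",(120,150,460,370),1.1)
a,b=cv2.imread("pics/a.png"),cv2.imread("pics/b.png");cv2.imwrite("pics/off.png",np.hstack([a,b[:a.shape[0]]]))
g=p["color"].astype(int);m=((g[...,2]-g[...,0]>60)&(np.arange(560)<230)[None]).astype(np.uint8)
n,l,st,_=cv2.connectedComponentsWithStats(m);k=1+st[1:,4].argmax();c=cv2.findContours((l==k).astype(np.uint8),0,2)[0][0]
bx=cv2.boxPoints(cv2.minAreaRect(c));print(bx.round());[print(onz(p,t,.06).round(3)) for t in bx]
E
```

```text
time_s: 24.15
position: [0.5322, -0.2072, 0.156]
tool_rot: [[1.0, 0.001, -0.0], [0.001, -1.0, -0.0], [-0.0, 0.0, -1.0]]
ft_force: [0.5, 0.8, -2.4]
grip_width: 0.0236
gripper_force: 46.2
time_s: 24.82
position: [0.5329, -0.2075, 0.2336]
tool_rot: [[1.0, 0.001, 0.004], [0.001, -1.0, -0.003], [0.004, 0.003, -1.0]]
ft_force: [0.4, 0.9, -1.8]
grip_width: 0.0233
gripper_force: 46.3
{'at': [0.2291, 0.5136], 'score': 0.81}
[[ 60. 133.]
 [174. 124.]
 [186. 281.]
 [ 72. 290.]]
[0.736 0.503 0.06 ]
[0.718 0.248 0.06 ]
[0.365 0.261 0.06 ]
[0.383 0.5   0.06 ]
```

View pics/off.png

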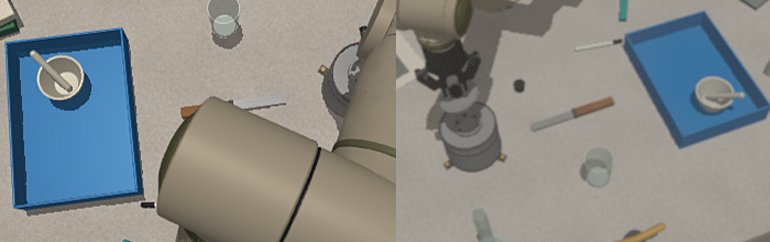

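Lid is off, neck with balls visible at scene crop (468,125). Carrying it over the free -x half of the tray.

```bash
python3 -m crank '[1,-0.4,-1,0,0, 1,-0.4,-2.5,0,0, 1,-0.4,-3.4,0,0, 1,-0.4,-3.5,0,0, 1,-0.4,-3.5,0,0, 1,-0.4,-3.5,0,0, 1,-0.4,-3.5,0,0, 1,-0.4,-3.5,0,0]' 50
python3 -m crank '[1,-0.4,-3.5,0,0, 1,-0.4,-3.5,0,0, 1,-0.4,-3.5,0,0, 1,-0.4,-3.5,0,0, 1,-0.4,-3.5,0,0, 1,-0.4,-3.5,0,0, 1,-0.4,-3.5,0,0, 1,-0.4,-3.5,0,0]'
python3 -m crank '[1,-0.4,-3,0,0, 1,0,-1.8,0,0, 1,0,-0.8,0,0, 1,0,0,0,0, 1,0,0,0,0, 1,0,0,0,0, 1,0,0,0,0, 1,0,0,0,0]'
python3 - <<'E'
from h import *
p=optics.get_image("top");q=optics.get_image("scene")
for t in((66,140),(176,127),(190,274.5),(73.6,289)): print(onz(p,t,.06).round(3))
s=env.observe();X=np.array(s["position"])
T=[]
for i in(p,q):
    u,v=proj(i,X).astype(int);a,b=max(0,u-65),max(0,v-65);save(i,"c.png",(a,b,a+130,b+130),3);T.append(cv2.imread("pics/c.png"));print(a,b)
cv2.imwrite("pics/hov.png",np.hstack(T))
E
python3 rel.py .465 .375 .037 0
```

```text
time_s: 25.63
position: [0.4987, 0.039, 0.2302]
tool_rot: [[1.0, 0.001, -0.001], [0.001, -1.0, 0.0], [-0.001, -0.0, -1.0]]
ft_force: [0.8, 0.3, -0.6]
grip_width: 0.0233
gripper_force: 46.2
time_s: 26.3
position: [0.4662, 0.3187, 0.2301]
tool_rot: [[1.0, 0.001, -0.002], [0.001, -1.0, -0.001], [-0.002, 0.001, -1.0]]
ft_force: [0.7, -0.1, -1.6]
grip_width: 0.0239
gripper_force: 46.2
time_s: 26.97
position: [0.464, 0.3718, 0.231]
tool_rot: [[1.0, -0.001, 0.0], [-0.001, -1.0, -0.0], [0.0, 0.0, -1.0]]
ft_force: [-0.4, -0.4, -0.6]
grip_width: 0.0235
gripper_force: 46.3
[0.718 0.491 0.06 ]
[0.711 0.244 0.06 ]
[0.377 0.251 0.06 ]
[0.384 0.496 0.06 ]
36 162
317 83
t 27.07 pos [0.464  0.3722 0.231 ] yaw -0.01 shift cm [ 0.1  -0.28 19.4 ] turn rad -0.0 F [-0.  -0.  -1.3] grip 0.0236 q [ 27.  26.  67.  -0.  87. 117.]
```

View pics/hov.png

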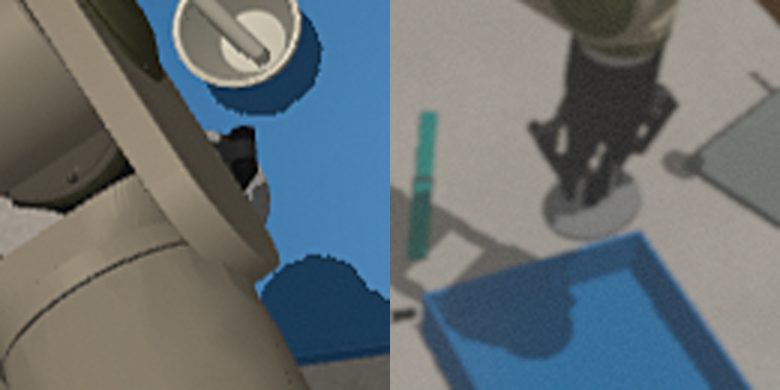

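The lid hangs by its knob with about 9° tilt (ellipse at right crop (545,222)–(640,195)). It should settle on its plug when released over the free floor.

```bash
python3 -m crank '[1,0,0,1.5,0, 1,0,0,3,0, 1,0,0,3,0, 1,0,0,3,0, 1,0,0,3,0, 1,0,0,2.5,0, 1,0,0,1.5,0, 1,0,0,0.6,0]'
python3 -m crank '[1,0,0,0.2,0, 1,0,0,0.1,0, 1,0,0,0.1,0, 1,0,0,0.1,0, 1,0,0,0.1,0, 1,0,0,0.1,0, 1,0,0,0,0, 1,0,0,0,0]'
```

```text
time_s: 27.73
position: [0.4629, 0.372, 0.0474]
tool_rot: [[1.0, 0.0, -0.004], [0.0, -1.0, -0.002], [-0.004, 0.002, -1.0]]
ft_force: [-0.3, -0.3, -1.5]
grip_width: 0.0234
gripper_force: 46.3
time_s: 28.4
position: [0.4638, 0.3729, 0.0429]
tool_rot: [[1.0, 0.001, 0.0], [0.001, -1.0, 0.0], [0.0, -0.0, -1.0]]
ft_force: [-0.5, 0.0, -1.8]
grip_width: 0.0234
gripper_force: 46.3
```

```bash
python3 -m crank '[1,0,0,0.1,0, 1,0,0,0.1,0, 1,0,0,0.1,0, 1,0,0,0.1,0, 1,0,0,0,0, 1,0,0,0,0, 1,0,0,0,0, 1,0,0,0,0]'
```

```text
time_s: 29.07
position: [0.4639, 0.3729, 0.039]
tool_rot: [[1.0, 0.001, 0.001], [0.001, -1.0, 0.0], [0.001, -0.0, -1.0]]
ft_force: [0.6, 0.6, 2.0]
grip_width: 0.0238
gripper_force: 46.2
```

```bash
python3 -m crank '[1,0,0,0.1,0, 1,0,0,0.1,0, 1,0,0,0.1,0, 1,0,0,0,0, 1,0,0,0,0, 1,0,0,0,0, 1,0,0,0,0, 1,0,0,0,0]'
```

```text
time_s: 29.73
position: [0.4652, 0.3735, 0.0375]
tool_rot: [[1.0, 0.001, 0.004], [0.001, -1.0, 0.002], [0.004, -0.002, -1.0]]
ft_force: [1.5, 0.6, 9.9]
grip_width: 0.0232
gripper_force: 46.3
```

```bash
python3 -m crank '[2.3,0,0,0,0, 2.5,0,0,0,0, 2.7,0,0,0,0, 3,0,0,0,0, 3.5,0,0,0,0, 4,0,0,0,0, 5,0,0,0,0, 5,0,0,0,0]'
python3 -m crank '[5,0,0,-0.5,0, 5,0,0,-1,0, 5,0,0,-2,0, 5,0,0,-3,0, 5,0,0,-3,0, 5,0,0,-3,0, 5,0,0,-3,0, 5,0,0,-1,0]'
python3 -m crank '[5,0,3,0,0, 5,0,3.8,0,0, 5,0,3.8,0,0, 5,0,3.8,0,0, 5,0,3.8,0,0, 5,0,3.8,0,0, 5,0,3.8,0,0, 5,0,3,0,0]'
python3 -m crank '[5,0,3,0,0, 5,0,3.8,0,0, 5,0,3.8,0,0, 5,0,3.8,0,0, 5,0,2,0,0, 5,0,0,0,0, 5,0,0,0,0, 5,0,0,0,0]'
python3 - <<'E'
from h import *
p=optics.get_image("top");q=optics.get_image("scene")
save(p,"a.png",(40,100,330,370),1.35);save(q,"b.png",(290,110,450,270),2.28)
a,b=cv2.imread("pics/a.png"),cv2.imread("pics/b.png");print(a.shape,b.shape);cv2.imwrite("pics/end.png",np.hstack([a,b[:a.shape[0]]]) if a.shape[0]<=b.shape[0] else np.hstack([a[:b.shape[0]],b]))
E
```

```text
time_s: 30.4
position: [0.4636, 0.3727, 0.0356]
tool_rot: [[1.0, 0.001, -0.0], [0.001, -1.0, -0.0], [-0.0, 0.0, -1.0]]
ft_force: [0.8, 0.0, -0.6]
grip_width: 0.05
gripper_force: 0.0
time_s: 31.07
position: [0.4648, 0.3734, 0.2066]
tool_rot: [[1.0, 0.001, 0.007], [0.001, -1.0, 0.004], [0.007, -0.004, -1.0]]
ft_force: [-0.3, 0.1, 0.3]
grip_width: 0.0501
gripper_force: 0.0
time_s: 31.73
position: [0.4634, 0.0825, 0.2011]
tool_rot: [[1.0, -0.0, 0.0], [-0.0, -1.0, -0.0], [0.0, 0.0, -1.0]]
ft_force: [1.3, 0.3, 0.3]
grip_width: 0.0499
gripper_force: 0.0
time_s: 32.4
position: [0.4639, -0.0786, 0.2009]
tool_rot: [[1.0, 0.001, -0.0], [0.001, -1.0, 0.0], [-0.0, -0.0, -1.0]]
ft_force: [0.1, 0.3, -0.9]
grip_width: 0.05
gripper_force: 0.0
(364, 392, 3) (365, 365, 3)
```

View pics/end.png

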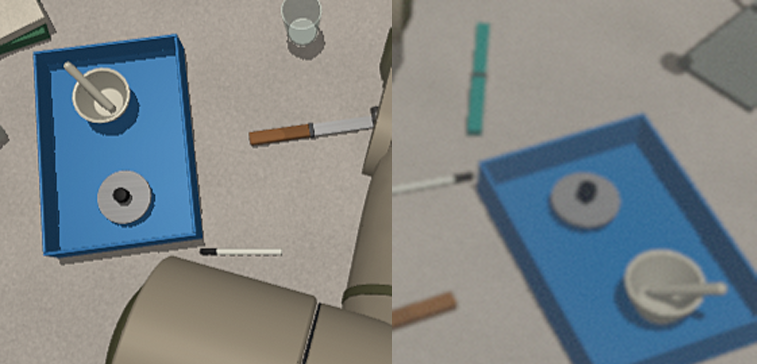

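The lid stands level, knob up, in the tray (left crop (124,197)). The bar is flat at (310,130) and the beaker upright at (302,25). Handing in.

```bash
python3 -c "
from rig import env
print(env.close_job())"
```

```text
the job is handed in; nothing more can be done
None
```

The lid was pried loose with the bar and now stands level, knob up, on the tray floor; the bar lies flat and clear on the bench, the beaker is still upright, and the job was handed in at about 32 s; no verdict came back.

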